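Back the barrel indexer up one notch

TASK

A slot row of the brush barrel was skipped. With a fingertip, lift the yellow pawl of the indexing head off the ratchet wheel and tip it right back so that it stays up, push the wheel backward (its top away from the robot base) by exactly one notch, then tip the pawl forward again so that it drops fully into the bottom of that notch. Push gently with the fingertips, grip or pick up nothing, and leave the handle shell, the end cap, the screwdriver and the strip tray where they are.

Things in the scene. Friction and masses are not known exactly. Their poses are not given: they have to be found in the camera images.
- indexer: Green indexing head, bolted down. Origin on the bench under the ratchet wheel's centre; x points away from the robot across the axle (yaw varies), y along the axle from wheel to barrel, z up. Its frame is used below, in mm. Headstock x -40 to 40, y 16 to 68, to z 124; pawl bracket x 32 to 84, y 16 to 28, to z 199; base plate x -75 to 75, y -25 to 275, 12 high.
- axle (a point): Centre of the ratchet wheel, on its level axle (along the indexer's y), at x 0, y 0, z 95. The wheel is steel, 14 thick (y -7 to 7), tip radius 70, root radius 58, 12 teeth, so 30 degrees a notch. Behind it the axle carries a white barrel, 45 diameter, y 72 to 216, then the tailstock to z 112.
- wheel (a joint): Turn of ratchet wheel, pegs and barrel (rad). Positive = backward: top moves along indexer +x. 0 = tooth face at the pawl's nose; starts between -0.08 and 0; one notch back = 0.524. Pawl down: the tooth face stops it backward (play about 0.015); forward, the pawl rides over the teeth. No end stops; drag 0.1 N m (about 2 N at a peg); stays where it is left.
- pawl_pivot (a point): Pivot of the yellow pawl, at x 62, y 0, z 172, its axis along the indexer's y. The pawl is 12 thick and reaches from here towards the robot, its nose on the wheel's top at x 1.
- pawl (a joint): Angle of the pawl (rad): 0 = nose at the bottom of a notch, about 0.17 = nose resting on a tooth tip, positive = lifted. It drops to the bottom with the wheel at 0.40 to 0.53; farther back it lands on the next tooth's tip. By its own weight it falls shut from below about 1.2, and from above about 1.4 back onto its stop at 1.65, where it stays. About 190 g, under 2 N at the bar.
- pawl_bar (a point): Centre of the pawl's black cross bar (10 diameter, 60 long along y) on its upright yellow lug (12 wide). It circles the pivot at radius 65: shut at x 16, z 218; tipped back at x 111, z 214. Beside the lug (y -30 to -6) the space under it is free. To lift, push it from the robot's side up and over in +x; to return, from the far side up and over in -x, along its arc.
- top_peg (a point): Middle of the red hand peg to push: 12 diameter, sticking out of the wheel's face (y -6 to -50), at radius 49 from the axle. At wheel 0 it stands 30 degrees short of straight up, on the robot's side (x -24, y -28, z 137); one notch back it is straight up (x 0, z 144). Three more pegs at 90 degrees.
- shell_mid (a point): Bystander: loose white hot-air-brush handle shell, standing upright, 135 high, 54 wide at the foot; this point is on its axis, half-way up.
- cap_mid (a point): Bystander: loose white slotted end cap, 56 diameter, 20 high; this point is its centre.
- screwdriver_grip (a point): Bystander: loose screwdriver lying on the bench; this point is the middle of its handle.
- strip_tray: Bystander: loose small blue tray with black bristle strips, 90 x 150, 40 high; origin at the centre of its underside.

How it is judged:
On the way, in this order (a step that is already met when the one before it is completed fails the run):
1. the pawl is tipped back and stays up (pawl over 1.5 rad), the wheel not yet turned more than a quarter notch (value of joint pawl above 1.5 rad and value of joint wheel between -0.21 and 0.13 rad), for 0.2 s.
2. the wheel is pushed back most of a notch with the pawl still up (value of joint wheel above 0.3 rad and value of joint pawl above 1.3 rad), for 0.1 s.
At the end, for the whole second after the job is handed in: The wheel stands one notch back (joint wheel 0.524 rad, from 0.14 under to 0.03 over) and at rest, and the pawl lies in the bottom of that notch (joint pawl under 0.05 rad) (value of joint wheel between 0.384 and 0.554 rad and value of joint pawl below 0.05 rad and velocity of joint wheel between -0.05 and 0.05 rad/s); the robot touches nothing.
It fails at once if the pawl is pinched or forced (over 25 N) (contact force between the fingers and pawl above 25 N).
It fails at once if the wheel is gripped or forced (over 30 N) (contact force between the fingers and wheel above 30 N).
It fails at once if the handle shell, end cap, screwdriver or strip tray is moved or lifted (over 15 mm) (distance of any of shell_mid, cap_mid, screwdriver_grip, strip_tray from where it was at the start of the episode above 0.015 m).
It also fails if it takes over 58 s, if anything falls off the work surface, if the arm or the gripper's body presses on something with over 40 N, if the wrist force passes 120 N, or if a joint passes its speed limit or range.

ROBOT

A 6-joint arm with a two-finger parallel gripper is mounted at the origin on the work surface. World frame = base frame: x ahead of the robot, y to its left, z up, the work surface at z = 0. Lengths are in m, angles in rad, forces in N, time in s.
With the tool pointing down it reaches from about 0.25 to 0.725 m from the base axis. Payload 4 kg.
Tool frame: the origin (TCP) lies midway between the tips of the shut fingers; the grasp point (between the pads) lies pinch_z behind it (pinch_z is the distance from the TCP to the grasp point, in m); z points along the fingers, y is the direction in which the jaws open and shut (so a half turn about z gives the same grasp; the last joint's range is limited). The gripper opens to 85 mm and grips with 20 to 120 N. Pads are 22 mm wide; open, the fingers measure 114 mm over their backs; the gripper's body (76 mm by 85 mm) begins 54 mm behind the grasp point. The pads swing forward as they close: fully open they stand 13 mm farther back than shut.
Start: joints at [1.21, 0.241, 0.005, 1.335, 0, 1.571], TCP at [0.177, 0.468, 0.231] pointing down, gripper open.
Joint ranges: [-2.72, 2.72], [-1.05, 1.87], [-1.09, 1.28], [-1.99, 2.15], [-1.42, 1.44], [-3.14, 3.14]. Speed limits (rad/s): [2.79, 2.79, 3.14, 3.14, 3.14, 3.14].

INTERFACE

Orientations are given as a unit quaternion [x, y, z, w].
In Python, from workcell import * gives the robot as it stands.
- The arm moves only by the tool move_arm, never from a script. Its argument "motion" is a list of rows, each a list of 3 entries, a list of its own where there are three numbers: the finger opening in mm, from 0 to 85.4, then the shift along the tool's x, y, z in units of 50 mm (1.0 is 50 mm), then the turn about the tool's z in units of 6 degrees (1.0 is 6 degrees). In form: [[claw, [dx, dy, dz], roll], ...]. A call has exactly 10 rows; each row is the pose to reach, as a shift and turn from the pose commanded when the call began, along the tool's axes at that moment; what a row does not reach only later rows make up. A row lasts 1/10 s, in which the tool goes at most 50 mm and 8.59 degrees, less where a joint would pass 70% of its speed; a pose out of reach is approached as far as the arm can. A call with a gripper value outside its range is refused whole. The fingers move at their own pace and stop on an object; the grip force is fixed at half the most. Time passes only in rows, so rows that repeat a pose let the fingers close, or fill a call up. It gives the time, the measured TCP pose, the force and the opening at its end, in the units of the state.
- get_obs(): the state, without advancing time (a new reading comes with each control period).
- camera(name): name is "scene" or "top" or "wrist"; returns a dict with "color" (400x640x3 uint8, red, green, blue), "fx", "fy", "cx", "cy" (pixels), "rvec" (rotation vector, rad) and "tvec" (3), from world to camera coordinates, as OpenCV has them; the wrist camera has in their place "mount" (4x4, takes a point from camera to tool coordinates, whose origin is the TCP and whose axes are the flange's). Camera axes: x right, y down, z forward; pixel columns grow to the right and rows downward; lengths in m; the calibration is good to about 2 mm. A picture is of the moment at which its call begins: read the wrist's pose just before it. There is no depth.
- job_done(): hands the job in, once; it reports no verdict.
The state is a dict: "clock": time; "joint_pos": joint angles; "joint_vel": joint speeds; "tau": joint torques, N m; "eef_pos": TCP position; "tool_rot": TCP orientation; "ft_force": force on the tool from outside, world axes, zero at the start; "ft_torque": the same for the moment, N m; "grip_width": finger opening in m.
Only numpy, scipy, OpenCV 4.12 (cv2) and the standard library are available. Lean on these libraries where they do the work, as an engineer would, in place of code of your own. Each camera call takes 0.05 s, during which the arm holds its last target.

## Working session

There is one attempt and no reset: what is moved stays moved. The work goes in short steps, Python scripts to look and compute and a tool call to move; the robot and the scene stay as the last step left them, time stands still between calls to the robot, and variables do not carry over. Pictures are saved under pics/ and viewed, and the job is handed in when it is done.

Besides the shell and the picture viewer there is one more tool, called after "Request:" as name(argument=value, ...), one argument or row to a line, values as JSON. move_arm: Moves the arm, as the interface text tells. Its arguments: {"type":"object","properties":{"motion":{"type":"array","items":{"type":"array"}}},"required":["motion"]}

```bash
mkdir -p pics; ls
python3 - <<'E'
from workcell import *
import cv2
print(get_obs())
for n in ("scene","top","wrist"):
    c=camera(n); cv2.imwrite(f"pics/{n}0.png",c["color"][:,:,::-1]); print(n,{k:v for k,v in c.items() if k!="color"})
E
```

```text
pics
{'clock': 0.0, 'joint_pos': array([ 1.20995474e+00,  2.41393864e-01,  3.70074146e-03,  1.33517045e+00,
       -1.90547252e-05,  1.57082497e+00]), 'joint_vel': array([-1.82146757e-03, -8.04753217e-04, -1.31057970e-03,  1.20087533e-03,
        7.50799031e-05,  7.68493585e-04]), 'tau': array([-1.04355000e-03, -3.72323871e+01,  2.52405971e+01,  1.69316382e-02,
       -1.81780247e-04, -8.18390390e-06]), 'eef_pos': array([0.17631323, 0.46720688, 0.23041352]), 'tool_rot': array([ 1.79457540e-01,  9.83765177e-01, -1.01855933e-03, -1.76089989e-04]), 'ft_force': array([ 1.13367473, -0.35309519, -0.00756881]), 'ft_torque': array([-0.04470434,  0.00020129, -0.01842869]), 'grip_width': 0.08538238965594303}
scene {'fx': 434.38590743752866, 'fy': 434.38590743752866, 'cx': 322.9893591599062, 'cy': 204.90481738771103, 'rvec': array([ 2.45411608,  0.85671358, -0.26915618]), 'tvec': array([-0.41105795, -0.22591993,  1.26501152])}
top {'fx': 520.2923880439433, 'fy': 520.2923880439433, 'cx': 322.4131049553664, 'cy': 190.0962803526808, 'rvec': array([ 2.17087842, -2.10807775,  0.1476755 ]), 'tvec': array([-0.01320389,  0.57801806,  1.20692112])}
wrist {'fx': 281.2142899633779, 'fy': 281.2142899633779, 'cx': 320.03108166405326, 'cy': 199.48868686935103, 'mount': array([[-7.33814750e-04, -9.60356985e-01, -2.78772172e-01,
         7.09783206e-02],
       [ 9.99999504e-01, -5.16937239e-04, -8.51484193e-04,
        -3.47291174e-04],
       [ 6.73621075e-04, -2.78772658e-01,  9.60356887e-01,
        -1.42377151e-01],
       [ 0.00000000e+00,  0.00000000e+00,  0.00000000e+00,
         1.00000000e+00]])}
```

View pics/scene0.png

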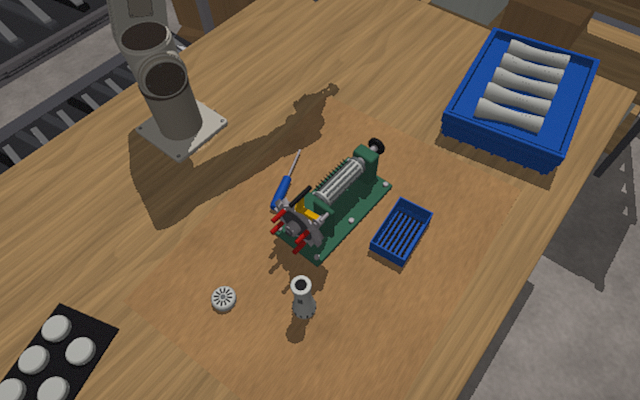

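View pics/top0.png

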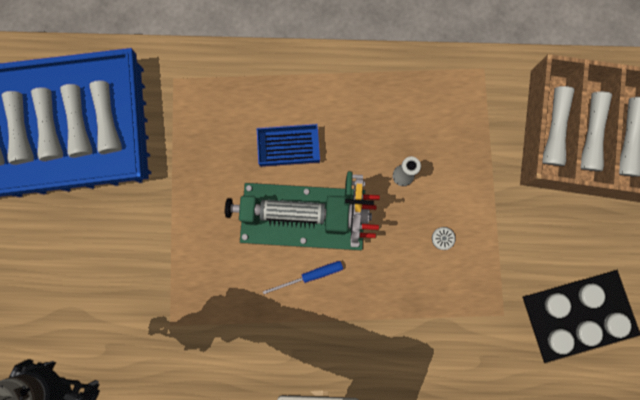

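View pics/wrist0.png

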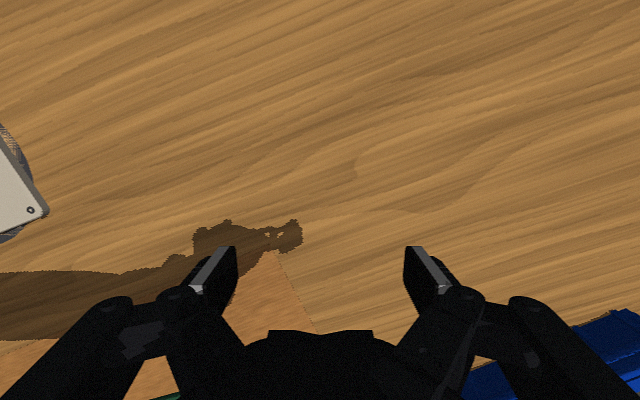

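Run:
```python
import cv2
a=cv2.imread("pics/top0.png")[160:270,210:480]; cv2.imwrite("pics/topz.png",cv2.resize(a,None,fx=2.96,fy=2.96,interpolation=cv2.INTER_CUBIC))
a=cv2.imread("pics/scene0.png")[130:270,250:410]; cv2.imwrite("pics/scenez.png",cv2.resize(a,None,fx=4,fy=4,interpolation=cv2.INTER_CUBIC))
```

```text
(no output)
```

View pics/topz.png

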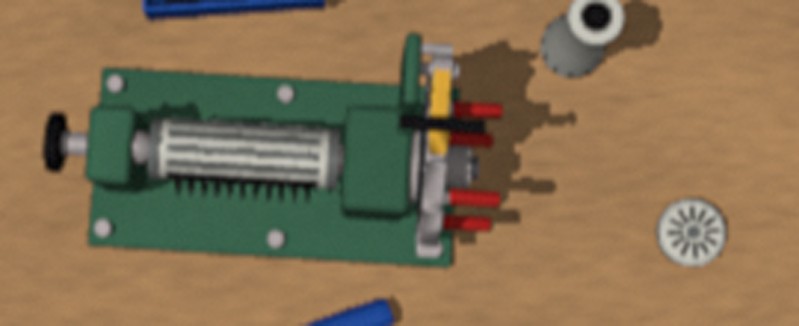

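View pics/scenez.png

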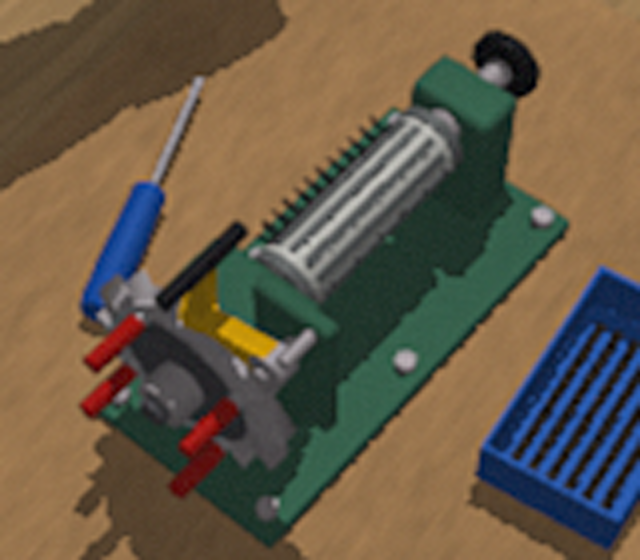

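```bash
cat > h.py <<'E'
from workcell import *
import numpy as np, cv2
from scipy.spatial.transform import Rotation as R
def cam(n):
    c=camera(n); return c
def ray(c,u,v):
    Rm=cv2.Rodrigues(c["rvec"])[0]; o=-Rm.T@c["tvec"]
    d=Rm.T@np.array([(u-c["cx"])/c["fx"],(v-c["cy"])/c["fy"],1]); return o,d/np.linalg.norm(d)
def onz(c,u,v,z):
    o,d=ray(c,u,v); return o+d*(z-o[2])/d[2]
def tri(rs):
    A=np.zeros((3,3));b=np.zeros(3)
    for o,d in rs:
        P=np.eye(3)-np.outer(d,d);A+=P;b+=P@o
    p=np.linalg.solve(A,b); return p,[np.linalg.norm((np.eye(3)-np.outer(d,d))@(p-o)) for o,d in rs]
def proj(c,P):
    return cv2.projectPoints(np.atleast_2d(P).astype(float),c["rvec"],c["tvec"],np.array([[c["fx"],0,c["cx"]],[0,c["fy"],c["cy"]],[0,0,1]]),None)[0].reshape(-1,2)
E
python3 - <<'E'
from h import *
t=cam("top");s=cam("scene")
T=lambda u,v:((u+.5)/2.96+210-.5,(v+.5)/2.96+160-.5)
S=lambda u,v:((u+.5)/4+250-.5,(v+.5)/4+130-.5)
obs=[(-75,275,t,T(89,244)),(-75,-25,t,T(452,266)),(75,275,t,T(103,69)),(75,275,s,S(568,222)),(75,-25,s,S(272,543))]
W=np.array([onz(c,*p,0.012)[:2] for _,_,c,p in obs]);M=np.array([[x,y] for x,y,_,_ in obs])/1000
print(W)
mw,mm=W.mean(0),M.mean(0);A=(M-mm).T@(W-mw)
th=np.arctan2(A[0,1]-A[1,0],A[0,0]+A[1,1]);Rm=np.array([[np.cos(th),-np.sin(th)],[np.sin(th),np.cos(th)]])
o=mw-Rm@mm;print("yaw",np.degrees(th),"org",o,"res",(W-(M@Rm.T+o))*1000)
for n,a,b in (("far end y+30",T(402,121),S(243,230)),("near end y-30",T(484,128),S(163,300))):
    p,r=tri([ray(t,*a),ray(s,*b)]);print(n,p,r,(Rm.T@(p[:2]-o))*1000)
E
```

```text
[[ 0.44932238  0.20107308]
 [ 0.44020987 -0.09683501]
 [ 0.59498987  0.19715464]
 [ 0.59768959  0.19743865]
 [ 0.59004945 -0.098202  ]]
yaw -1.369547850435719 org [ 0.51575189 -0.07447134] res [[ 1.9763393  -1.16958655]
 [ 0.0340777   0.83662517]
 [-2.31332005 -1.50290196]
 [ 0.38639539 -1.21889197]
 [-0.08349235  3.05475532]]
far end y+30 [ 0.5326884  -0.04517122  0.21932918] [np.float64(0.0016976639421522593), np.float64(0.0016976639421524364)] [16.23138048 29.69654479]
near end y-30 [ 0.52910587 -0.10209481  0.22040648] [np.float64(0.0014516696065778757), np.float64(0.0014516696065780181)] [ 14.01039255 -27.29640836]
```

```bash
cat >> h.py <<'E'
ORG=np.array([0.5158,-0.0745]);YAW=np.radians(-1.6)
def i2w(p): 
    c,s=np.cos(YAW),np.sin(YAW);x,y,z=np.array(p)/1000
    return np.array([ORG[0]+c*x-s*y,ORG[1]+s*x+c*y,z])
def w2i(p):
    c,s=np.cos(YAW),np.sin(YAW);d=np.array(p[:2])-ORG
    return np.array([c*d[0]+s*d[1],-s*d[0]+c*d[1],p[2]])*1000
def st(*targets):
    o=get_obs();q=R.from_quat(o["tool_rot"]);m=q.as_matrix();y=m[:,1]
    print("t",round(o["clock"],2),"tcp idx",w2i(o["eef_pos"]).round(1),"F",o["ft_force"].round(1),"w",round(o["grip_width"]*1000,1),"roll needed",round(-(90+np.degrees(YAW)-np.degrees(np.arctan2(y[1],y[0])))/6,3))
    for t in targets: print(t,"->",(m.T@(i2w(t)-o["eef_pos"])/0.05).round(3))
E
python3 -c "
from h import *
st((-20,-26,290),(-20,-26,207))
t=cam('top')
print(onz(t,411,165,.135))"
```

```text
t 0.25 tcp idx [-354.4  532.4  230.9] F [ 0.1  0.1 -0.4] w 85.7 roll needed -3.179
(-20, -26, 290) -> [-9.97  -8.37  -1.174]
(-20, -26, 207) -> [-9.97  -8.368  0.486]
[ 0.62683096 -0.19370345  0.135     ]
```

Request:
move_arm(
  motion=[
    [0,[-0.2,-0.2,-0.4],-0.3],
    [0,[-0.8,-0.7,-0.8],-0.8],
    [0,[-1.5,-1.2,-1.2],-1.4],
    [0,[-2.2,-1.8,-1.2],-2],
    [0,[-2.9,-2.4,-1.2],-2.6],
    [0,[-3.6,-3,-1.2],-3.18],
    [0,[-4.3,-3.6,-1.2],-3.18],
    [0,[-5,-4.2,-1.2],-3.18],
    [0,[-5.7,-4.8,-1.2],-3.18],
    [0,[-6.3,-5.3,-1.2],-3.18],
  ],
)

```text
clock: 1.3
eef_pos: [0.3783, 0.1066, 0.2915]
tool_rot: [0.014, 1.0, 0.0, 0.0]
ft_force: [0.8, 0.1, 0.6]
grip_width: -0.0001
```

```bash
python3 -c "
from h import *
st((-20,-26,290),(-20,-26,207))"
```

```text
t 1.3 tcp idx [-142.5  177.2  291.5] F [0.8 0.1 0.6] w -0.1 roll needed -0.009
(-20, -26, 290) -> [-2.454 -4.061  0.032]
(-20, -26, 207) -> [-2.453 -4.061  1.692]
```

Request:
move_arm(
  motion=[
    [0,[-0.4,-0.7,0],0],
    [0,[-0.9,-1.5,0],0],
    [0,[-1.4,-2.3,0],0],
    [0,[-1.9,-3.1,0],0],
    [0,[-2.3,-3.8,0],0],
    [0,[-2.45,-4.06,0],0],
    [0,[-2.45,-4.06,0.4],0],
    [0,[-2.45,-4.06,0.8],0],
    [0,[-2.45,-4.06,1.2],0],
    [0,[-2.45,-4.06,1.4],0],
  ],
)

```text
clock: 2.3
eef_pos: [0.4932, -0.097, 0.2195]
tool_rot: [0.014, 1.0, 0.0, -0.002]
ft_force: [0.5, 0.5, -0.6]
grip_width: 0.0001
```

Run:
```python
from h import *
st((-20,-26,207),(0,-26,207),(92,-26,207))
for n,(a,b,c,d),f in (("scene",(110,250,230,390),4),("top",(140,270,260,420),4.5),("wrist",(0,400,0,640),1)):
    i=camera(n)["color"][a:b,c:d,::-1]; cv2.imwrite(f"pics/{n}1.png",cv2.resize(i,None,fx=f,fy=f,interpolation=cv2.INTER_CUBIC))
```

```text
t 2.3 tcp idx [-21.9 -23.2 219.5] F [ 0.5  0.5 -0.6] w 0.1 roll needed 0.005
(-20, -26, 207) -> [-0.039 -0.057  0.25 ]
(0, -26, 207) -> [-0.439 -0.057  0.249]
(92, -26, 207) -> [-2.279 -0.058  0.243]
```

View pics/scene1.png

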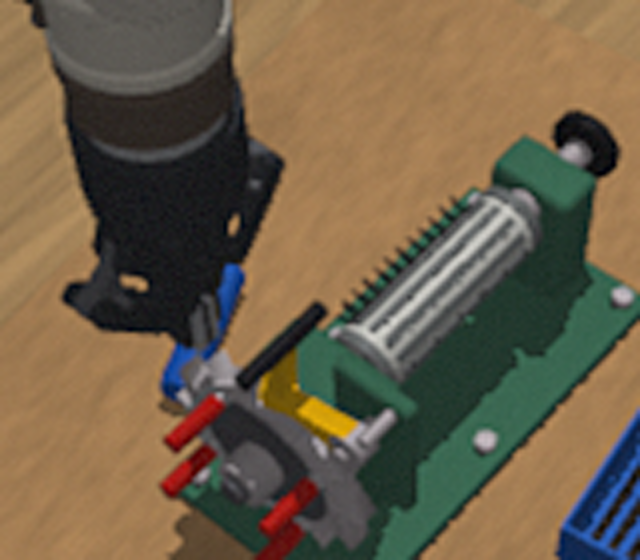

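View pics/top1.png

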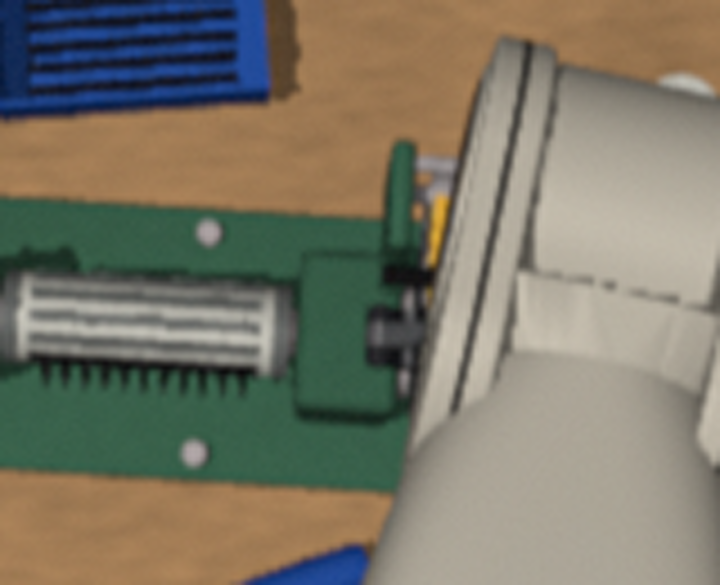

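View pics/wrist1.png

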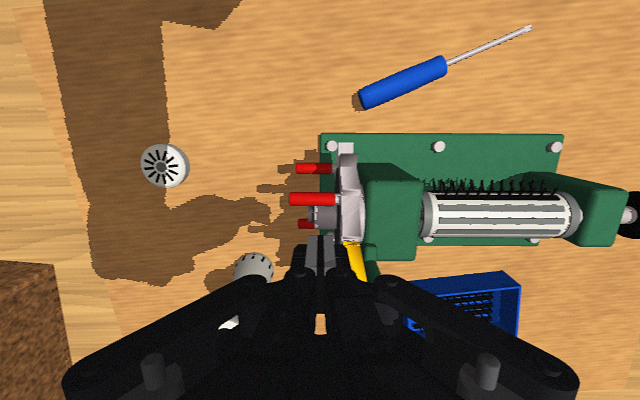

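Request:
move_arm(
  motion=[
    [0,[0,-0.06,0.12],0],
    [0,[0,-0.06,0.25],0],
    [0,[-0.1,-0.06,0.25],0],
    [0,[-0.2,-0.06,0.25],0],
    [0,[-0.3,-0.06,0.25],0],
    [0,[-0.4,-0.06,0.25],0],
    [0,[-0.45,-0.06,0.25],0],
    [0,[-0.5,-0.06,0.25],0],
    [0,[-0.55,-0.06,0.25],0],
    [0,[-0.6,-0.06,0.25],0],
  ],
)

```text
clock: 3.45
eef_pos: [0.5226, -0.1014, 0.2094]
tool_rot: [0.014, 1.0, 0.0, -0.002]
ft_force: [-3.3, -0.1, 3.3]
grip_width: 0.0005
```

```bash
cat > see.py <<'E'
from h import *
import sys
k=sys.argv[1]
st(*[eval(a) for a in sys.argv[2:]])
i=camera("scene")["color"][110:250,230:390,::-1]; cv2.imwrite(f"pics/scene{k}.png",cv2.resize(i,None,fx=4,fy=4,interpolation=cv2.INTER_CUBIC))
E
python3 see.py 2 "(40,-26,207)" "(85,-26,207)"
```

```text
t 3.45 tcp idx [  7.6 -26.7 209.4] F [-3.3 -0.1  3.3] w 0.5 roll needed -0.001
(40, -26, 207) -> [-0.648  0.014  0.046]
(85, -26, 207) -> [-1.548  0.014  0.043]
```

View pics/scene2.png

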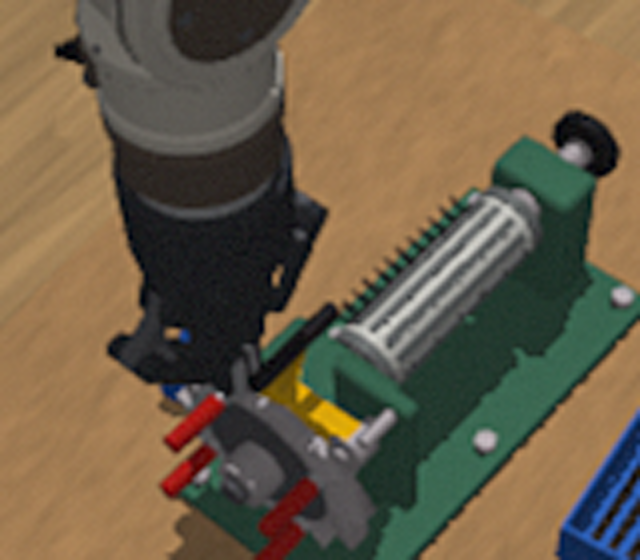

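Request:
move_arm(
  motion=[
    [0,[-0.11,0.01,-0.07],0],
    [0,[-0.21,0.01,-0.12],0],
    [0,[-0.32,0.01,-0.17],0],
    [0,[-0.43,0.01,-0.2],0],
    [0,[-0.54,0.01,-0.22],0],
    [0,[-0.65,0.01,-0.24],0],
    [0,[-0.76,0.01,-0.25],0],
    [0,[-0.88,0.01,-0.24],0],
    [0,[-0.99,0.01,-0.22],0],
    [0,[-1.1,0.01,-0.2],0],
  ],
)

```text
clock: 4.5
eef_pos: [0.5799, -0.1025, 0.2186]
tool_rot: [0.014, 1.0, 0.0, 0.0]
ft_force: [-0.6, -0.7, -0.6]
grip_width: 0.0002
```

```bash
python3 see.py 3 "(74,-26,214)" "(88,-26,207)"
```

```text
t 4.5 tcp idx [ 64.9 -26.2 218.6] F [-0.6 -0.7 -0.6] w 0.2 roll needed 0.002
(74, -26, 214) -> [-0.182  0.004  0.092]
(88, -26, 207) -> [-0.462  0.004  0.232]
```

View pics/scene3.png

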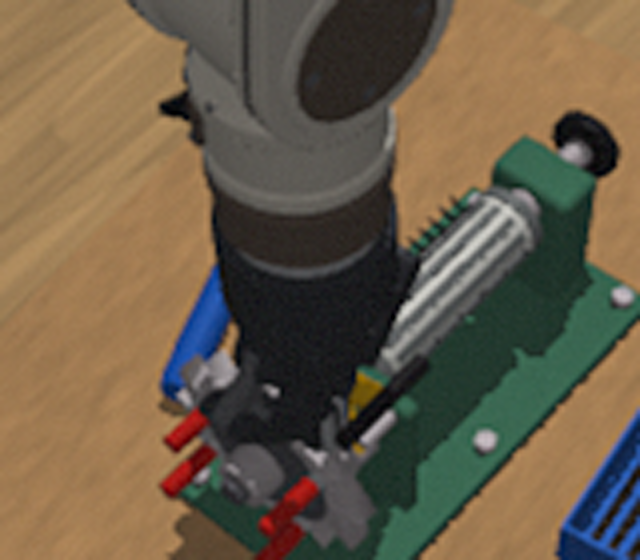

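Request:
move_arm(
  motion=[
    [0,[-0.07,0,0.02],0],
    [0,[-0.13,0,0.04],0],
    [0,[-0.19,0,0.06],0],
    [0,[-0.25,0,0.09],0],
    [0,[-0.3,0,0.12],0],
    [0,[-0.35,0,0.15],0],
    [0,[-0.39,0,0.17],0],
    [0,[-0.42,0,0.19],0],
    [0,[-0.42,0,0.19],0],
    [0,[-0.42,0,0.19],0],
  ],
)

```text
clock: 5.55
eef_pos: [0.6004, -0.1031, 0.2093]
tool_rot: [0.014, 1.0, -0.0, 0.0]
ft_force: [-0.5, -0.7, -0.4]
grip_width: -0.0001
```

```bash
python3 see.py 4 "(74,-26,214)" "(88,-26,207)"
```

```text
t 5.55 tcp idx [ 85.4 -26.2 209.3] F [-0.5 -0.7 -0.4] w -0.1 roll needed 0.001
(74, -26, 214) -> [ 0.228  0.004 -0.093]
(88, -26, 207) -> [-0.052  0.004  0.047]
```

View pics/scene4.png

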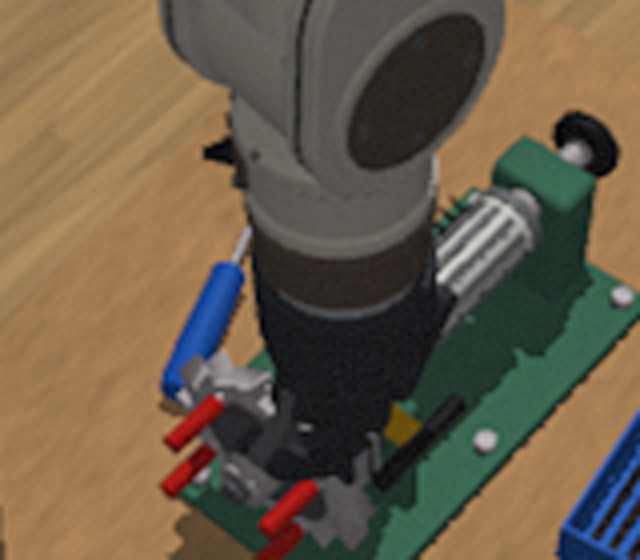

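Run:
```python
from h import *
s=cam("scene")
for a,z in ((99,225.2),(105,221),(111,214)):
  print((proj(s,[i2w((a,-30,z)),i2w((a,30,z))])-[230,110])*4)
```

```text
[[366.18226841 474.71618689]
 [446.40019874 391.78920749]]
[[376.01282885 486.19086803]
 [455.81751485 403.07497884]]
[[385.85864736 500.45463618]
 [465.02981763 417.30350722]]
```

Request:
move_arm(
  motion=[
    [0,[-0.03,0,0.02],0],
    [0,[-0.07,0,0.04],0],
    [0,[-0.07,0,0.04],0],
    [0,[-0.07,0,0.04],0],
    [0,[0.1,0,0.0],0],
    [0,[0.3,0,-0.2],0],
    [0,[0.3,0,-0.6],0],
    [0,[0.6,0,-1.2],0],
    [0,[1.2,0,-1.5],0],
    [0,[1.9,0,-1.6],0],
  ],
)

```text
clock: 6.65
eef_pos: [0.5053, -0.1006, 0.2923]
tool_rot: [0.014, 1.0, -0.001, 0.003]
ft_force: [0.6, -0.6, 0.5]
grip_width: -0.0001
```

```bash
python3 see.py 5 "(-60,-32,280)" "(-60,-32,131)"
```

```text
t 6.65 tcp idx [ -9.7 -26.4 292.3] F [ 0.6 -0.6  0.5] w -0.1 roll needed 0.003
(-60, -32, 280) -> [ 1.007 -0.111  0.24 ]
(-60, -32, 131) -> [ 1.022 -0.108  3.22 ]
```

View pics/scene5.png

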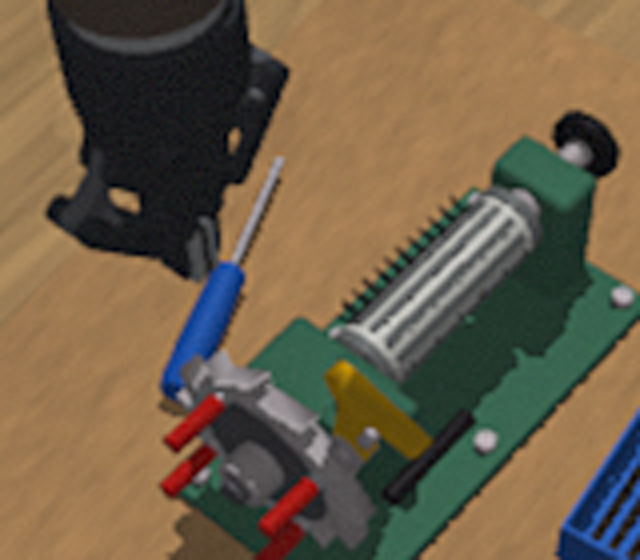

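```bash
cat > peg.py <<'E'
from h import *
from scipy.optimize import least_squares
import sys
s=cam("scene")
def tips(w,y=-50):
    out=[]
    for k in range(4):
        a=np.radians(120+90*k)-w
        out.append(i2w((49*np.cos(a),y,95+49*np.sin(a))))
    return proj(s,out)
for w in (-0.08,0,.4,.46,.53): print(w,((tips(w)-[230,110])*4).round().tolist(),((tips(w,-7)-[230,110])*4).round().tolist())
img=s["color"].astype(int);m=((img[...,0]>110)&(img[...,1]<60)&(img[...,2]<60)).astype(np.uint8)
n,l,stt,ce=cv2.connectedComponentsWithStats(m)
for i in range(1,n):
    if stt[i,4]>15: print(stt[i],((ce[i]+.5-[230,110])*4-.5).round(1))
E
python3 peg.py
```

```text
-0.08 [[165.0, 450.0], [163.0, 497.0], [253.0, 576.0], [261.0, 533.0]] [[220.0, 397.0], [214.0, 447.0], [303.0, 524.0], [314.0, 478.0]]
0 [[169.0, 451.0], [160.0, 492.0], [248.0, 574.0], [264.0, 538.0]] [[224.0, 398.0], [211.0, 442.0], [299.0, 522.0], [318.0, 483.0]]
0.4 [[193.0, 464.0], [148.0, 470.0], [226.0, 560.0], [275.0, 560.0]] [[248.0, 411.0], [200.0, 420.0], [276.0, 509.0], [327.0, 506.0]]
0.46 [[197.0, 467.0], [147.0, 468.0], [222.0, 558.0], [276.0, 563.0]] [[252.0, 414.0], [200.0, 417.0], [272.0, 507.0], [328.0, 509.0]]
0.53 [[202.0, 471.0], [146.0, 464.0], [217.0, 554.0], [276.0, 566.0]] [[257.0, 417.0], [199.0, 414.0], [268.0, 504.0], [328.0, 512.0]]
[271 209  15  13  68] [195.3 419.7]
[270 225   8   8  31] [178.  476.3]
[295 229  14  14  73] [288.4 504.8]
```

Request:
move_arm(
  motion=[
    [0,[0.5,-0.05,0],0],
    [0,[1.0,-0.11,0.2],0],
    [0,[1.02,-0.11,0.7],0],
    [0,[1.02,-0.11,1.2],0],
    [0,[1.02,-0.11,1.7],0],
    [0,[1.02,-0.11,2.2],0],
    [0,[1.02,-0.11,2.7],0],
    [0,[1.02,-0.11,3.05],0],
    [0,[1.02,-0.11,3.22],0],
    [0,[1.02,-0.11,3.22],0],
  ],
)

```text
clock: 7.75
eef_pos: [0.4536, -0.1044, 0.1277]
tool_rot: [0.014, 1.0, 0.0, -0.001]
ft_force: [-0.1, 0.1, 0.4]
grip_width: 0.0002
```

```bash
python3 see.py 6 "(-45,-32,131)" "(-20,-32,137)"; python3 peg.py|tail -3
```

```text
t 7.75 tcp idx [-61.3 -31.6 127.7] F [-0.1  0.1  0.4] w 0.2 roll needed 0.002
(-45, -32, 131) -> [-0.326 -0.008 -0.067]
(-20, -32, 137) -> [-0.826 -0.008 -0.187]
0.53 [[202.0, 471.0], [146.0, 464.0], [217.0, 554.0], [276.0, 566.0]] [[257.0, 417.0], [199.0, 414.0], [268.0, 504.0], [328.0, 512.0]]
[273 209  13  12  63] [197.2 418. ]
[295 229  14  14  75] [288.8 504.8]
```

View pics/scene6.png

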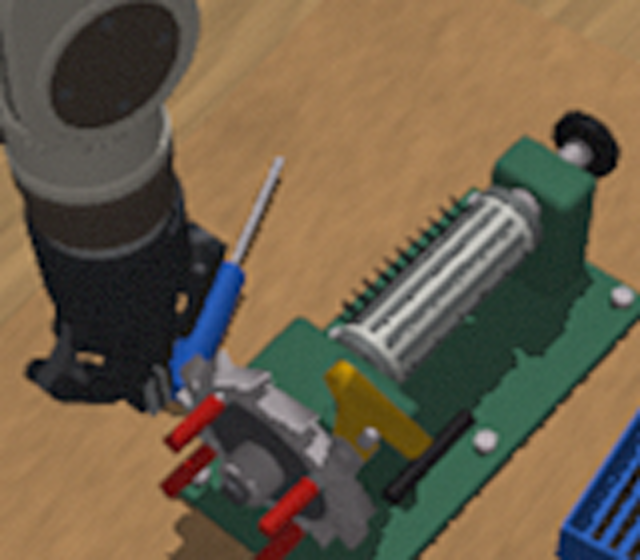

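Request:
move_arm(
  motion=[
    [0,[-0.15,0,0],0],
    [0,[-0.28,0,0],0],
    [0,[-0.34,0,0],0],
    [0,[-0.4,0,-0.03],0],
    [0,[-0.46,0,-0.06],0],
    [0,[-0.52,0,-0.09],0],
    [0,[-0.58,0,-0.11],0],
    [0,[-0.64,0,-0.13],0],
    [0,[-0.7,0,-0.14],0],
    [0,[-0.74,0,-0.14],0],
  ],
)

```text
clock: 8.85
eef_pos: [0.4919, -0.1056, 0.1354]
tool_rot: [0.014, 1.0, -0.0, 0.0]
ft_force: [-2.6, -0.1, 2.8]
grip_width: -0.0002
```

```bash
python3 see.py 7 "(-20,-32,137)"; python3 peg.py; python3 -c "
from h import *
cv2.imwrite('pics/wrist7.png',camera('wrist')['color'][:,:,::-1])"
```

```text
t 8.85 tcp idx [-23.  -31.8 135.4] F [-2.6 -0.1  2.8] w -0.2 roll needed 0.002
(-20, -32, 137) -> [-0.06  -0.005 -0.032]
-0.08 [[165.0, 450.0], [163.0, 497.0], [253.0, 576.0], [261.0, 533.0]] [[220.0, 397.0], [214.0, 447.0], [303.0, 524.0], [314.0, 478.0]]
0 [[169.0, 451.0], [160.0, 492.0], [248.0, 574.0], [264.0, 538.0]] [[224.0, 398.0], [211.0, 442.0], [299.0, 522.0], [318.0, 483.0]]
0.4 [[193.0, 464.0], [148.0, 470.0], [226.0, 560.0], [275.0, 560.0]] [[248.0, 411.0], [200.0, 420.0], [276.0, 509.0], [327.0, 506.0]]
0.46 [[197.0, 467.0], [147.0, 468.0], [222.0, 558.0], [276.0, 563.0]] [[252.0, 414.0], [200.0, 417.0], [272.0, 507.0], [328.0, 509.0]]
0.53 [[202.0, 471.0], [146.0, 464.0], [217.0, 554.0], [276.0, 566.0]] [[257.0, 417.0], [199.0, 414.0], [268.0, 504.0], [328.0, 512.0]]
[267 219   9   7  33] [166. 449.]
[298 239  12  11  59] [296.6 537.2]
```

View pics/scene7.png

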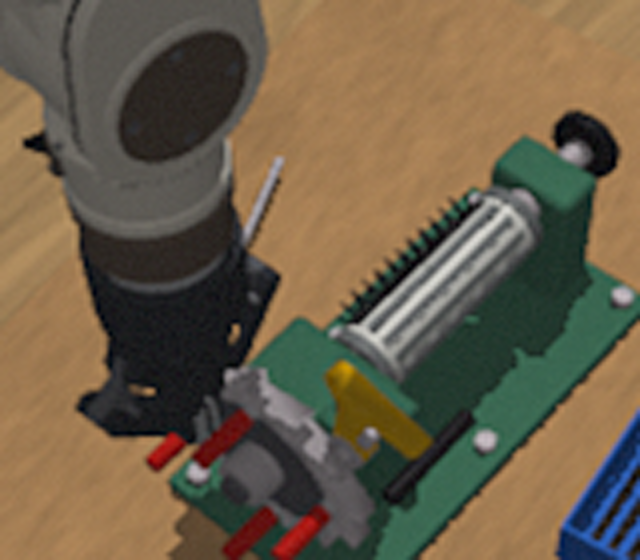

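View pics/wrist7.png

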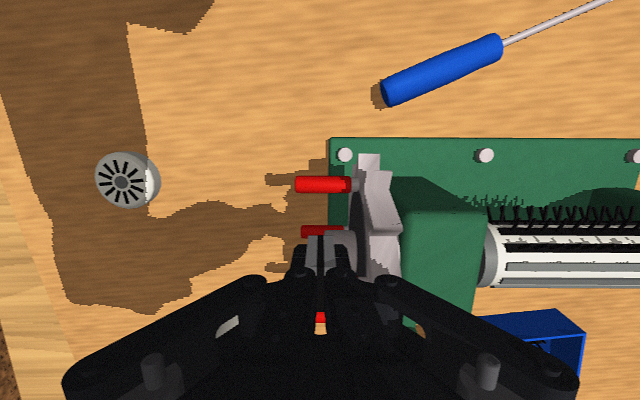

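```bash
cat > fit.py <<'E'
from h import *
from scipy.optimize import least_squares
import sys
s=cam("scene")
img=s["color"].astype(float);m=((img[...,0]>60)&(img[...,0]>2.2*img[...,1])&(img[...,0]>2.0*img[...,2])).astype(np.uint8)
m[:200]=0;m[255:]=0;m[:,:262]=0;m[:,320:]=0
n,l,stt,ce=cv2.connectedComponentsWithStats(m)
for i in range(1,n):
    if stt[i,4]>12:
        pts=cv2.findNonZero((l==i).astype(np.uint8)); r=cv2.minAreaRect(pts)
        print(stt[i].tolist(),((ce[i]+.5-[230,110])*4-.5).round(1),"rect",np.round(r[1],1))
z=cv2.resize(s["color"][205:255,260:325,::-1],None,fx=11,fy=11,interpolation=cv2.INTER_CUBIC);cv2.imwrite(f"pics/peg{sys.argv[1]}.png",z)
E
python3 fit.py 7
```

```text
[278, 213, 15, 14, 80] [223.2 438.6] rect [ 4.9 16.3]
[267, 218, 10, 10, 46] [166.4 450.3] rect [4.2 9.9]
[286, 237, 13, 13, 76] [249.2 533.8] rect [ 4.2 15.6]
[298, 236, 14, 15, 84] [300.2 534.9] rect [ 4.9 16.3]
```

View pics/peg7.png

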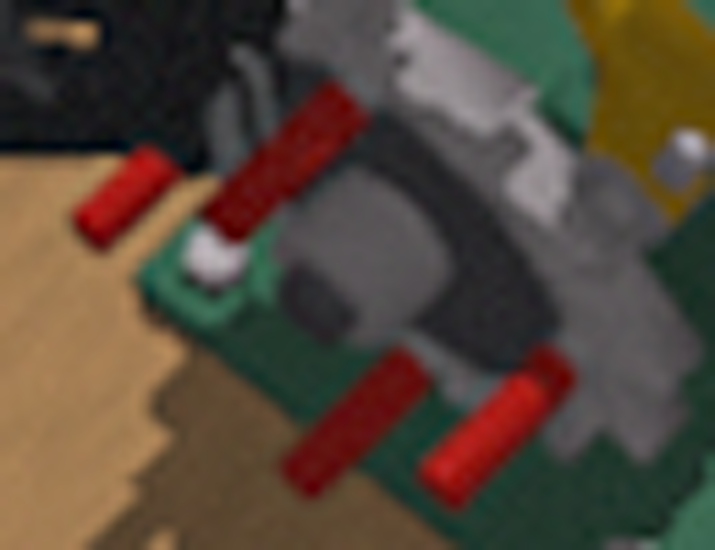

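Request:
move_arm(
  motion=[
    [0,[-0.01,0,0],0],
    [0,[-0.02,0,0],0],
    [0,[-0.03,0,0],0],
    [0,[-0.03,0,0],0],
    [0,[-0.03,0,0],0],
    [0,[0.1,0,0.03],0],
    [0,[0.3,0,0.06],0],
    [0,[0.6,0,0.06],0],
    [0,[0.8,0,-0.2],0],
    [0,[0.8,0,-0.6],0],
  ],
)

```text
clock: 10.05
eef_pos: [0.448, -0.104, 0.1642]
tool_rot: [0.014, 1.0, 0.0, -0.002]
ft_force: [0.6, 0.1, 0.8]
grip_width: -0.0001
```

```bash
python3 see.py 8 "(-40,-26,290)" "(150,-26,290)"; python3 fit.py 8
python3 - <<'E'
from h import *
from scipy.optimize import least_squares
E
```

```text
t 10.05 tcp idx [-66.9 -31.4 164.2] F [0.6 0.1 0.8] w -0.1 roll needed -0.003
(-40, -26, 290) -> [-0.527  0.11  -2.518]
(150, -26, 290) -> [-4.327  0.112 -2.535]
[279, 212, 14, 15, 89] [223.8 436.8] rect [ 4.9 16.3]
[267, 214, 13, 14, 67] [173.9 443.2] rect [ 3.5 15.6]
[285, 237, 14, 13, 76] [248.6 534.3] rect [ 4.2 14.8]
[298, 236, 14, 15, 84] [300.2 534.9] rect [ 4.9 16.3]
```

View pics/scene8.png

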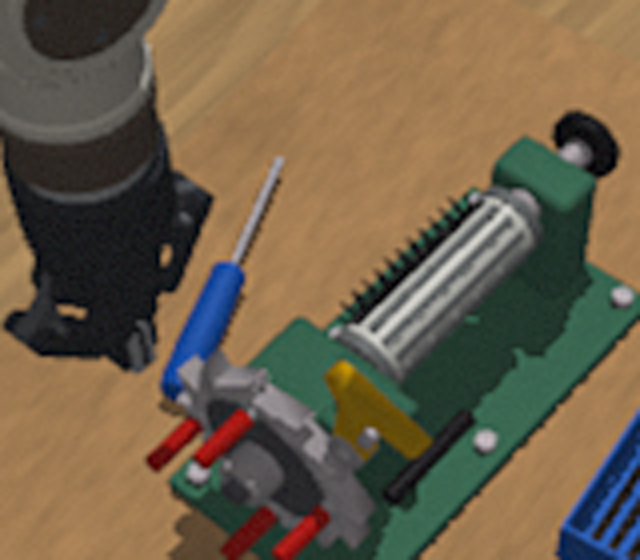

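Request:
move_arm(
  motion=[
    [0,[0,0,-0.8],0],
    [0,[0,0.05,-1.7],0],
    [0,[0,0.1,-2.5],0],
    [0,[-0.6,0.11,-2.6],0],
    [0,[-1.4,0.11,-2.6],0],
    [0,[-2.2,0.11,-2.6],0],
    [0,[-3.0,0.11,-2.6],0],
    [0,[-3.7,0.11,-2.6],0],
    [0,[-4.2,0.11,-2.6],0],
    [0,[-4.3,0.11,-2.5],0],
  ],
)

```text
clock: 11.15
eef_pos: [0.6686, -0.1049, 0.2874]
tool_rot: [0.014, 1.0, 0.0, -0.001]
ft_force: [-0.4, -0.4, 0.1]
grip_width: -0.0001
```

```bash
python3 see.py 9 "(145,-26,200)"; python3 -c "
from h import *
cv2.imwrite('pics/wrist9.png',camera('wrist')['color'][:,:,::-1])"
```

```text
t 11.15 tcp idx [153.6 -26.1 287.4] F [-0.4 -0.4  0.1] w -0.1 roll needed 0.007
(145, -26, 200) -> [1.700e-01 1.000e-03 1.748e+00]
```

View pics/scene9.png

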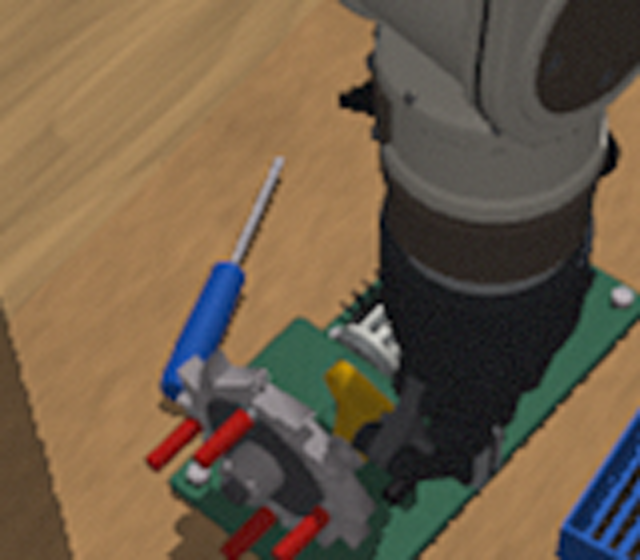

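View pics/wrist9.png

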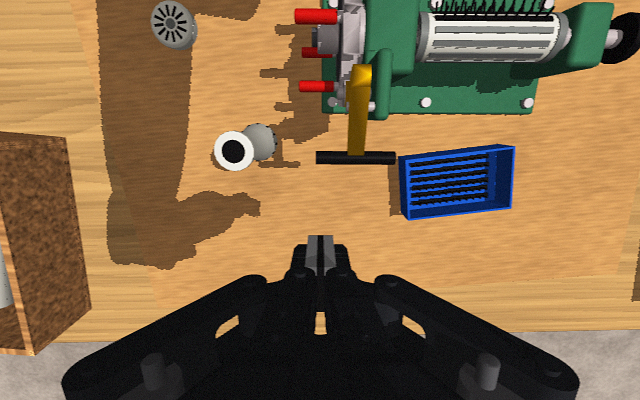

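Request:
move_arm(
  motion=[
    [0,[0.08,0,0.3],0],
    [0,[0.14,0,0.7],0],
    [0,[0.14,0,1.1],0],
    [0,[0.14,0,1.5],0],
    [0,[0.14,0,1.72],0],
    [0,[0.2,0,1.75],0],
    [0,[0.26,0,1.75],0],
    [0,[0.32,0,1.75],0],
    [0,[0.38,0,1.75],0],
    [0,[0.42,0,1.75],0],
  ],
)

```text
clock: 12.25
eef_pos: [0.6454, -0.1044, 0.2038]
tool_rot: [0.014, 1.0, -0.0, 0.001]
ft_force: [0.4, -0.1, 0.3]
grip_width: -0.0002
```

```bash
python3 see.py 10 "(127,-26,200)"; python3 -c "
from h import *
cv2.imwrite('pics/wrist10.png',camera('wrist')['color'][:,:,::-1])"
```

```text
t 12.25 tcp idx [130.4 -26.3 203.8] F [ 0.4 -0.1  0.3] w -0.2 roll needed 0.001
(127, -26, 200) -> [0.069 0.006 0.076]
```

View pics/wrist10.png

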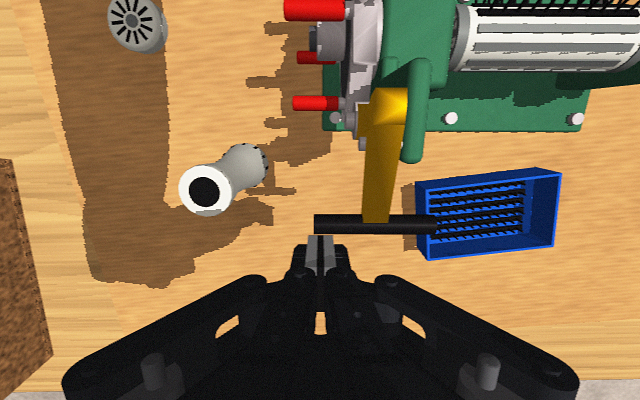

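Request:
move_arm(
  motion=[
    [0,[0,0,0.11],0],
    [0,[0.06,0,0.11],0],
    [0,[0.13,0,0.04],0],
    [0,[0.21,0,-0.04],0],
    [0,[0.3,0,-0.11],0],
    [0,[0.4,0,-0.17],0],
    [0,[0.5,0,-0.22],0],
    [0,[0.6,0,-0.27],0],
    [0,[0.71,0,-0.3],0],
    [0,[0.82,0,-0.32],0],
  ],
)

```text
clock: 13.35
eef_pos: [0.6037, -0.1032, 0.2189]
tool_rot: [0.014, 1.0, -0.0, -0.0]
ft_force: [0.1, -1.2, 0.3]
grip_width: -0.0002
```

```bash
python3 see.py 11 "(127,-26,200)"; python3 -c "
from h import *
cv2.imwrite('pics/wrist11.png',camera('wrist')['color'][:,:,::-1])"
```

```text
t 13.35 tcp idx [ 88.6 -26.3 218.9] F [ 0.1 -1.2  0.3] w -0.2 roll needed 0.001
(127, -26, 200) -> [-0.767  0.005  0.378]
```

View pics/wrist11.png

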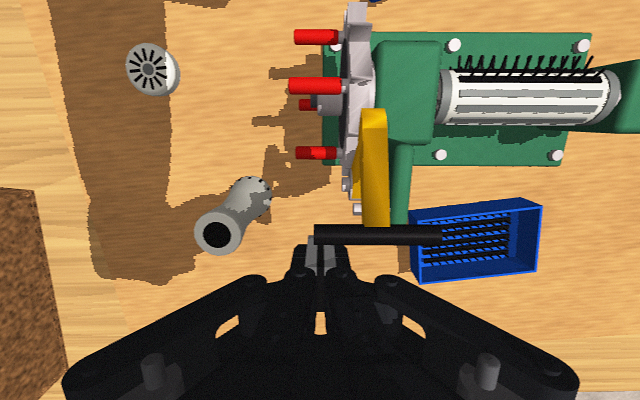

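Request:
move_arm(
  motion=[
    [0,[0.1,0,-0.03],0],
    [0,[0.21,0,-0.04],0],
    [0,[0.32,0,-0.03],0],
    [0,[0.32,0,-0.03],0],
    [0,[0.32,0,-0.03],0],
    [0,[0.32,0,-0.03],0],
    [0,[0.32,0,-0.03],0],
    [0,[0.32,0,-0.03],0],
    [0,[0.32,0,-0.03],0],
    [0,[0.32,0,-0.03],0],
  ],
)

```text
clock: 14.45
eef_pos: [0.5884, -0.1028, 0.2203]
tool_rot: [0.014, 1.0, 0.0, -0.0]
ft_force: [-0.3, -1.1, 0.5]
grip_width: 0.0002
```

```bash
python3 see.py 12 "(150,-26,290)"; python3 -c "
from h import *
cv2.imwrite('pics/wrist12.png',camera('wrist')['color'][:,:,::-1])"
```

```text
t 14.45 tcp idx [ 73.4 -26.2 220.3] F [-0.3 -1.1  0.5] w 0.2 roll needed 0.001
(150, -26, 290) -> [-1.532  0.004 -1.395]
```

View pics/wrist12.png

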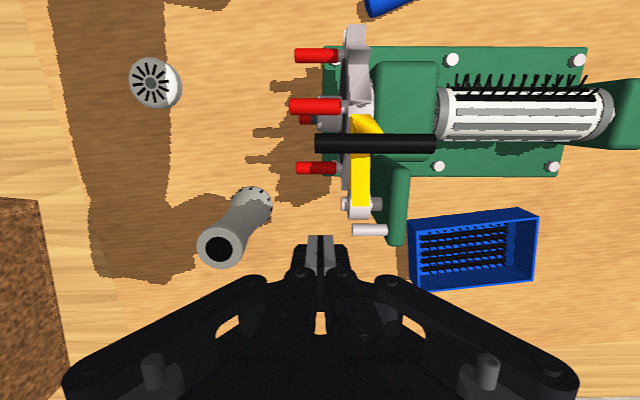

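View pics/scene12.png

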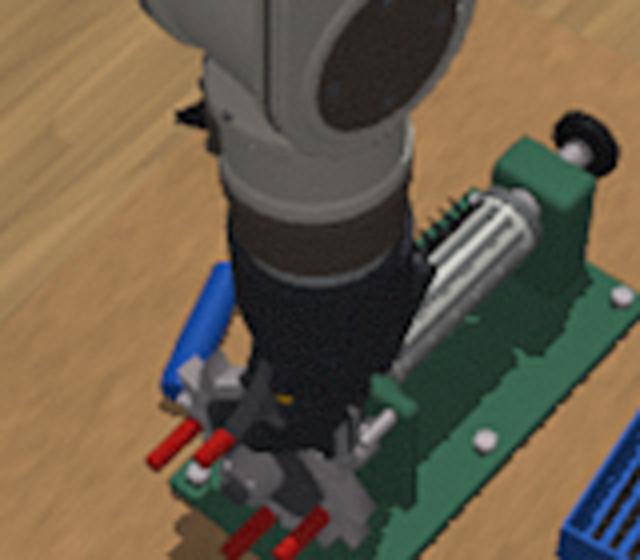

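Request:
move_arm(
  motion=[
    [0,[-0.2,0,-0.3],0],
    [0,[-0.2,0,-0.9],0],
    [0,[-0.2,0,-1.6],0],
    [0,[0.3,0,-2.2],0],
    [0,[1.1,0,-2.4],0],
    [0,[2.0,0,-2.4],0],
    [0,[2.9,0,-2.4],0],
    [0,[3.5,0,-2.4],0],
    [0,[3.9,0,-2.4],0],
    [0,[4.0,0,-2.4],0],
  ],
)

```text
clock: 15.55
eef_pos: [0.3866, -0.0971, 0.3412]
tool_rot: [0.014, 1.0, -0.0, 0.001]
ft_force: [0.5, -0.1, 0.4]
grip_width: 0.0001
```

```bash
python3 see.py 13; python3 fit.py 13
python3 - <<'E'
from h import *
c=camera('wrist')['color'];cv2.imwrite('pics/wrist13.png',c[:,:,::-1])
s=cam("scene")
for a in (0,.17):
    ph=np.radians(135)-a
    print((proj(s,[i2w((62+65*np.cos(ph),y,172+65*np.sin(ph))) for y in(-30,30)])-[230,110])*4)
E
```

```text
t 15.55 tcp idx [-128.5  -26.2  341.2] F [ 0.5 -0.1  0.4] w 0.1 roll needed -0.005
[279, 212, 14, 15, 89] [223.8 436.8] rect [ 4.9 16.3]
[267, 214, 13, 14, 68] [173.5 443.3] rect [ 4.2 15.6]
[285, 237, 14, 13, 76] [248.6 534.3] rect [ 4.2 14.8]
[298, 236, 14, 15, 81] [300.3 535.2] rect [ 4.9 16.3]
[[238.07699379 387.51680027]
 [318.53946824 310.34668078]]
[[249.64713403 389.12786109]
 [330.62383129 311.11323801]]
```

View pics/scene13.png

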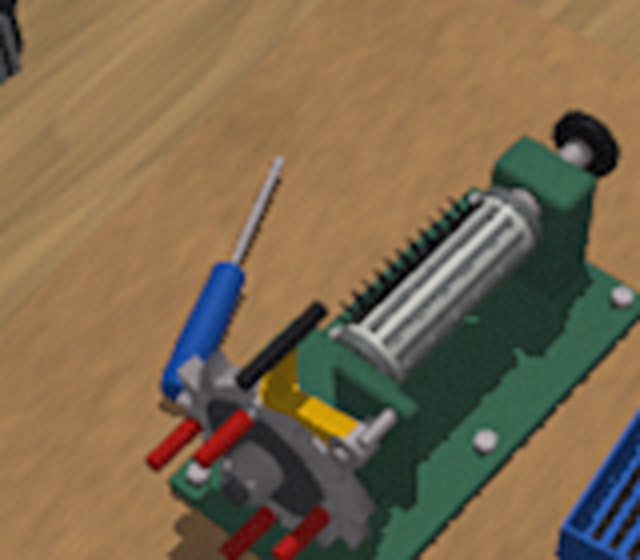

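View pics/wrist13.png

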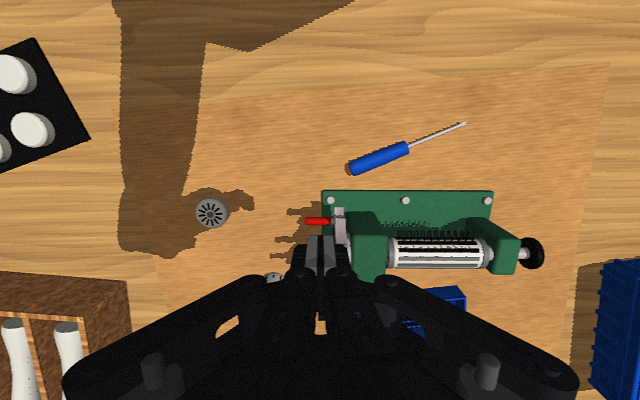

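Run:
```python
from h import *
a=cv2.imread("pics/scene1.png");b=cv2.imread("pics/scene13.png")
for i in (a,b):
    r=i[290:400,225:345]; m=(r.max(2)<45).astype(np.uint8)
    n,l,s,c=cv2.connectedComponentsWithStats(m);k=1+s[1:,4].argmax();print(s[k],c[k])
t=cam("top");cv2.imwrite("pics/top13.png",t["color"][:,:,::-1])
d=cv2.absdiff(cv2.imread("pics/top0.png"),cv2.imread("pics/top13.png")).max(2)
print([int((d[y:y+60,x:x+60]>40).sum()) for x,y in((255,115),(380,150),(420,215),(270,255))])
```

```text
[  12   14   89   87 1780] [55.67078652 56.84662921]
[  12   14   89   87 1829] [55.3138327  57.20721706]
[0, 15, 2689, 363]
```

View pics/top13.png

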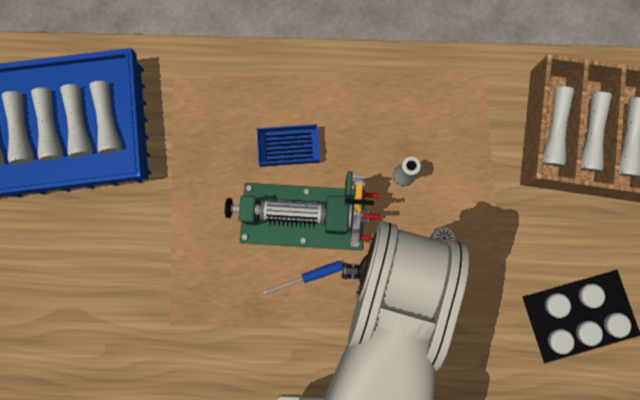

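```bash
python3 -c "
from workcell import *
print(job_done())"
```

```text
the job is handed in; nothing more can be done
None
```

The skipped slot row is put right and the job is handed in; `job_done()` gave no verdict. With the fingers shut, I tipped the pawl back over its bar onto its stop and pushed the top peg to turn the wheel back one notch. I then tipped the pawl forward, let it fall shut, and moved the arm clear.

**Last checks:**
- **Wheel:** the peg positions in the scene camera put it at about 0.43–0.44 rad. That is inside the 0.384–0.554 allowed but in the lower half of it, read by eye to about 0.02 rad. The pegs did not shift when the pawl dropped.
- **Pawl:** its bar is back within 0.1 camera pixel of where it was when first shut. Resting on a tooth tip would have moved it about 3 pixels, so it lies in the notch bottom.
- **Forces and time:** the fingertip forces I read between moves were 4.7 N or less. Those are spot readings, not peaks. The work took about 16 of the 58 s.
- **Tray and shell:** neither moved, comparing the overhead pictures from before and after.
- **Cap and screwdriver:** for these two the before-and-after comparison was spoiled by the arm and its shadow. By eye both stand where they were, and the arm never went near them.

**One disagreement:** the indexer's yaw came out at -1.4° from the base plate and about -3.6° from the bar. I used -1.6°, and every contact came where expected.

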